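# Jack up the hinged die board and hold it

## Task

The plywood die board is locked down in its hinged cradle. First swing the orange arrest lever fully aside, towards you, to free the board; then stand the red jack on the bench with its saddle centred under the yellow lift pad, and press the jack's handle all the way down so that the jack alone lifts the board's front edge. Finish while still holding the handle down (it springs back if let go), and leave the other things on the bench where they are.

Things in the scene. Friction and masses are not known exactly. Their poses are not given: they have to be found in the camera images.
- cradle: The blue hinged cradle, bolted to the bench (it does not move during the job), about 225 x 290 mm and 96 mm high with its board. Origin on the bench under its middle; its x axis points from the open front to the rear hinge, y to its left, z up. The hinge axis lies along y at x = +110, z = 70 mm. It stands turned by up to 0.2 rad.
- beam: Board frame: aluminium front rail and plywood die board (195 x 250 x 18 mm, dark slots, thin needles) in one piece on the cradle's hinge, 0.8 to 1.5 kg. Origin 70 mm above the cradle's, axes alike with the board down; hinge along its y at x = +110 mm. Board down: top 96 mm, needles 112 mm above the bench; front rail 62 to 78 mm high, 290 mm long, at x = -95 mm. Turning about +y lifts the front.
- lift_pad: The yellow lift pad, a 44 x 44 mm plate 10 mm thick with a black ring on top, clamped to the front rail and standing out in front of it (towards -x of the cradle), up to 45 mm left or right of the middle. Origin at the centre of its underside, 128 mm in front of the cradle's origin; the underside is 66 mm above the bench while the board is down. Axes as the board's.
- pad_point (a point): The marked lift point: the centre of the lift pad's underside, 66 mm above the bench while the board is down, 89 mm with the jack fully raised under it.
- arrest (a joint): Angle of the arrest lever about a vertical axis, rad. Near 0: its tongue lies over the left end of the front rail and locks the board down. It grows counter-clockwise seen from above, as the knob swings from the cradle's left side towards its front (the robot), to the stop at 1.4 rad; above about 1 rad the tongue is off the rail. It takes under 2 N at the knob and stays where it is left.
- arrest_knob (a point): Centre of the top of the arrest lever's orange upright knob, a round pin 20 mm in diameter and 46 mm tall (89 to 135 mm above the bench), 55 mm from the lever's pivot. The pivot is at x = -95, y = +170 mm in the cradle's frame; at joint 0 the knob lies to the pivot's left (+y of the cradle), at 1.4 rad almost straight in front of it (-x).
- jack: The red lever jack, loose, 0.75 kg. Origin on its underside, below the middle of the tower; x points to the saddle, z up. Base plate 185 x 70 x 10 mm (x from -107 to +78 mm). Tower 34 x 34 mm, 10 to 90 mm above the underside: grip it across y. Saddle in front of the tower at x = +60 mm, handle rising behind it (-x). It goes under the pad from the cradle's front, its x the way of the cradle's x.
- saddle_top (a point): Centre of the top of the jack's round steel saddle, 32 mm in diameter, at x = +60 mm in the jack's frame; 58 mm above the jack's underside with the handle up (8 mm below the lift pad), 88 mm with the handle fully down.
- handle (a joint): Angle of the jack handle, rad: 0 sprung up, 0.55 fully down at its stop. It drives the saddle up 54.5 mm per rad. A spring returns it. Pressing it down takes 3 to 5.5 N at the tread when free, 8 to 12 N at the bottom with the board on the saddle.
- handle_tread (a point): Centre of the top face of the black tread (30 x 44 mm, 12 mm thick) at the end of the jack handle. The handle swings about the jack's y axis through a pivot at x = -8, z = 60 mm of the jack's frame. This point: x = -77, z = +106 mm in the jack's frame with the handle up; x = -90, z = +63 mm fully down, the tread then nearly level.
- offcut_bin: Blue open parts bin with wood offcuts, 110 x 75 x 55 mm, loose: to be left alone. Origin under its centre.
- screwdriver: Screwdriver with a red handle, 170 mm long, lying loose: to be left alone.
- glue_bottle: White glue bottle, 52 mm in diameter, 130 mm tall, loose: to be left alone. Origin under its centre.
- mug: White mug, 76 mm in diameter, 90 mm tall, loose: to be left alone. Origin under its centre.
- tape_roll: Roll of brown tape, 100 mm in diameter, 45 mm tall, loose: to be left alone. Origin under its centre.
- sanding_block: Cork sanding block, 110 x 60 x 30 mm, loose: to be left alone. Origin under its centre.
Not all that is in view belongs to the job. What is shaped like the jack but white is not meant.

How it is judged (in metres and radians):
On the way, in this order (a step that is already met when the one before it is completed fails the run):
1. the arrest lever is swung fully aside, the board still down (value of joint arrest above 1.2 rad and height (world z) of pad_point below 0.07 m), for 0.2 s.
2. the jack stands on the bench with its saddle centred under the lift pad, the board still down (horizontal distance between saddle_top and pad_point below 0.012 m and height (world z) of jack below 0.004 m and angle between jack's own z axis and vertical below 0.05 rad and height (world z) of pad_point below 0.07 m), for 0.2 s.
At the end, for the whole second after the job is handed in: Still pressing the jack handle (over 2 N; joint over 0.48); jack flat on the bench, at rest, saddle within 15 mm of the lift point sideways and carrying the pad (over 1.5 N); lift point 81 to 95 mm up; robot not touching the board; arrest lever over 1.2 rad (value of joint arrest above 1.2 rad and value of joint handle above 0.48 rad and height (world z) of pad_point between 0.081 and 0.095 m and horizontal distance between saddle_top and pad_point below 0.015 m and contact force between jack and lift_pad above 1.5 N and contact force between any of the fingers, the arm and jack above 2 N and contact force between each of the fingers, the arm and beam below 0.3 N and height (world z) of jack below 0.004 m and angle between jack's own z axis and vertical below 0.05 rad and linear speed of jack below 0.02 m/s); the arm keeps its last pose, push and grip.
It fails at once if another thing on the bench is pushed or knocked more than 30 mm (distance of any of offcut_bin, screwdriver, glue_bottle, mug, tape_roll, sanding_block from where it was at the start of the episode above 0.03 m).
It also fails if it takes over 61 s, if anything falls off the work surface, if the arm or the gripper's body presses on something with over 40 N, if the wrist force passes 120 N, or if a joint passes its speed limit or range.

## Robot

A 7-joint arm with a two-finger parallel gripper is mounted at the origin on the work surface. World frame = base frame: x ahead of the robot, y to its left, z up, the work surface at z = 0. Lengths are in m, angles in degrees, forces in N, time in s.
With the tool pointing down it reaches from about 0.4 to 0.9 m from the base axis. Payload 5.5 kg.
Tool frame: the origin (TCP) lies between the finger pads; the fingertips stand 19 mm ahead of it and the grasp point (between the pads) is the TCP; x points along the fingers, y is the direction in which the jaws open and shut, and the axes are right-handed (so a half turn about x gives the same grasp; the last joint's range is limited). The gripper opens to 85 mm and grips with 20 to 120 N. Pads are 22 mm wide; open, the fingers measure 114 mm over their backs; the gripper's body (76 mm by 85 mm) begins 54 mm behind the grasp point. The pads swing forward as they close: fully open they stand 13 mm farther back than shut.
Start: joints at [-49.091, 28.699, -24.465, 88.831, 12.651, 65.22, -12.049], TCP at [0.283, 0.585, 0.25] pointing down, gripper open.
Joint ranges: [-164.97, 164.97], [-17.58, 116.51], [-87.97, 89.64], [11.32, 138.91], [-80.73, 260.73], [10.89, 115.49], [-147.41, 147.41]. Speed limits (degrees/s): [147.25, 147.25, 180, 180, 180, 180, 180].

## Interface

Orientations are given as a 3x3 rotation matrix whose columns are the frame's x, y, z axes.
In Python, from station import * gives the robot as it stands. The module is installed in compiled form; this text tells all that it offers.
- The arm moves only by the tool play_rows, never from a script. Its argument "rows" is a list of rows, each an object with "travel": the shift along the world's x, y, z in m, a list of three; "twist": the turn, a rotation vector about the world's x, y, z in degrees, a list of three; "jaw": the finger opening in m, from 0 to 0.0854. A call has exactly 5 rows; each row shifts and turns the pose as measured when the row begins; what a row does not reach is not made up. A row lasts 1/10 s, in which the tool goes at most 50 mm and 8.59 degrees, less where a joint would pass 70% of its speed; a pose out of reach is approached as far as the arm can. A call is refused whole if a number of a shift passes 0.05 or a number of a turn 8.59, either way. A call with a gripper value outside its range is refused whole. The fingers move at their own pace and stop on an object; "grip_force" is the grip in N (left out, the last holds). Time passes only in rows, so rows that do not move let the fingers close, or fill a call up. It gives the time, the measured TCP pose, the force and the opening at its end, in the units of the state.
- get_state(): the state, without advancing time (a new reading comes with each control period).
- grab_frame(name): name is "scene" or "top" or "wrist"; returns the picture (420x560x3 uint8, blue, green, red); there is no depth.
- camera_model(name): a dict with "intrinsics" (3x3 intrinsics, pixels), "extrinsics" (4x4, takes a point from camera to world coordinates). Camera axes: x right, y up, looking along -z (the intrinsics and any distortion apply to the point x, -y, -z); pixel columns grow to the right and rows downward; lengths in m; the calibration is good to about 2 mm. A picture is of the moment at which its call begins: read the wrist's pose just before it. camera_model takes no time and is no camera call; for the wrist camera it gives the pose at the moment of the call.
- sign_off(): hands the job in, once; it reports no verdict.
Trained networks look in the newest picture that a camera, given by its name, has taken for a name from the list of things; names that differ only in an ending like _2 or _b are one class to them, and where a whole thing is asked for, a point or a joint stands for the part that bears it (a point fixed in the world has none). Each returns a list of dicts, best first, with "p" (0 to 1); they miss things now and then, are a little off and sometimes report something else, mostly with a low value. They report only what shows in the picture. A call takes as long as a camera call. They do not tell look-alikes from the thing itself.
- cut_out(camera, label): "region" (420x560 bool, what is visible of it) and "box" ([left, top, right, bottom] in pixels, round what is visible of it).
The state is a dict: "clock": time; "joints": joint angles; "dq": joint speeds; "effort": joint torques, N m; "ee_pos": TCP position; "ee_rot": TCP orientation; "contact_force": force on the tool from outside, world axes, zero at the start; "torque": the same for the moment, N m; "gripper_width": finger opening in m.
Only numpy, scipy, OpenCV 4.12 (cv2) and the standard library are available. Lean on these libraries where they do the work, as an engineer would, in place of code of your own. Each camera call takes 0.05 s, during which the arm holds its last target.

## Working session

There is one attempt and no reset: what is moved stays moved. The work goes in short steps, Python scripts to look and compute and a tool call to move; the robot and the scene stay as the last step left them, time stands still between calls to the robot, and variables do not carry over. Pictures are saved under pics/ and viewed, and the job is handed in when it is done.

Besides the shell and the picture viewer there is one more tool, called by a JSON object that holds its "fn" and its "kwargs", one argument or row to a line. play_rows: Moves the arm, as the interface text tells. Its arguments: {"type":"object","properties":{"rows":{"type":"array"},"grip_force":{"type":"number"}},"required":["rows"]}

```bash
mkdir -p pics; cat > h.py <<'E'
from station import *
import numpy as np, cv2
np.set_printoptions(precision=4,suppress=True)
def px2w(name,uv,z,cm=None):
    cm=cm or camera_model(name);K=np.array(cm["intrinsics"]);T=np.array(cm["extrinsics"])
    d=np.linalg.inv(K)@np.array([uv[0],uv[1],1.0]);d=np.array([d[0],-d[1],-d[2]])
    d=T[:3,:3]@d;o=T[:3,3];return o+d*(z-o[2])/d[2]
def w2px(name,p,cm=None):
    cm=cm or camera_model(name);K=np.array(cm["intrinsics"]);T=np.array(cm["extrinsics"])
    c=T[:3,:3].T@(np.array(p)-T[:3,3]);q=K@np.array([c[0],-c[1],-c[2]]);return q[:2]/q[2]
E
python3 - <<'E'
from h import *
s=get_state();print(s)
for n in("top","scene"):
    cm=camera_model(n);print(n,{k:np.array(v) if not isinstance(v,str) else v for k,v in cm.items()})
    cv2.imwrite(f"pics/{n}0.png",grab_frame(n))
    for l in("cradle","lift_pad","arrest_knob","jack","handle_tread","saddle_top"):
        print(l,[(round(r["p"],2),r["box"]) for r in cut_out(n,l)])
E
```

```text
{'clock': 0.0, 'joints': array([-49.0917,  28.7554, -24.4528,  88.8916,  12.6494,  65.2191,
       -12.049 ]), 'dq': array([ 0.0971, -0.0899, -0.1423, -0.0343,  0.1167, -0.0974,  0.0529]), 'effort': array([  0.0004, -56.9525,  -5.8157, -28.093 ,   0.0108,   0.0124,
         0.    ]), 'ee_pos': array([0.2829, 0.5845, 0.2492]), 'ee_rot': array([[-0.0009,  0.4356,  0.9001],
       [-0.0017,  0.9001, -0.4356],
       [-1.    , -0.002 , -0.0001]]), 'contact_force': array([ 0.646 , -0.1624, -0.6165]), 'torque': array([ 0.0031,  0.0081, -0.0496]), 'gripper_width': 0.0853338619703034}
top {'intrinsics': array([[540.0656,   0.    , 273.2077],
       [  0.    , 540.0656, 202.4721],
       [  0.    ,   0.    ,   1.    ]]), 'extrinsics': array([[-0.0236,  0.9941, -0.1055,  0.3601],
       [-0.9997, -0.0232,  0.0054, -0.0215],
       [ 0.0029,  0.1056,  0.9944,  1.4563],
       [ 0.    ,  0.    ,  0.    ,  1.    ]])}
cradle [(0.89, [208.2, 63.1, 351.2, 174.7])]
lift_pad [(0.91, [277.8, 148.8, 295.0, 177.3])]
arrest_knob [(0.74, [205.9, 158.1, 248.7, 176.9]), (0.42, [189.2, 236.1, 218.5, 279.2])]

[... 337 characters left out ...]
cene {'intrinsics': array([[477.482 ,   0.    , 276.8755],
       [  0.    , 477.482 , 209.2008],
       [  0.    ,   0.    ,   1.    ]]), 'extrinsics': array([[ 0.3277, -0.6942,  0.6408,  1.3471],
       [ 0.9446,  0.2274, -0.2367, -0.3448],
       [ 0.0186,  0.6829,  0.7303,  1.0884],
       [ 0.    ,  0.    ,  0.    ,  1.    ]])}
cradle [(0.88, [218.7, 215.4, 366.5, 370.2])]
lift_pad [(0.55, [141.5, 291.0, 155.7, 349.3]), (0.54, [268.9, 240.8, 286.5, 257.4])]
arrest_knob [(0.8, [313.7, 215.6, 349.3, 245.8])]
jack [(0.62, [359.9, 161.9, 402.0, 232.5])]
handle_tread [(0.71, [372.3, 167.8, 385.2, 185.1])]
saddle_top [(0.46, [385.5, 210.3, 398.4, 219.4]), (0.25, [379.9, 256.8, 423.4, 298.9])]
```

View pics/top0.png

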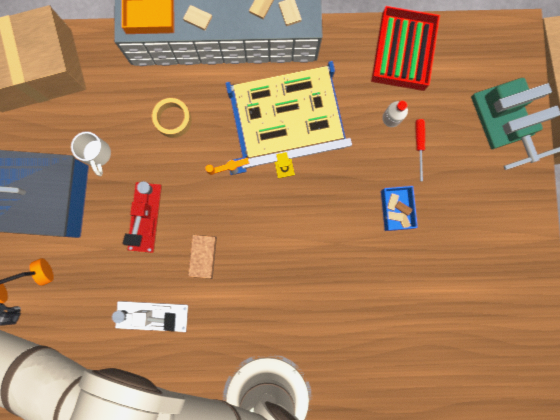

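View pics/scene0.png

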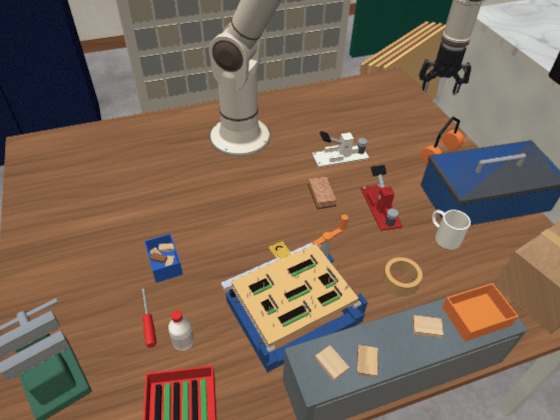

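```bash
python3 - <<'E'
import cv2
a=cv2.imread("pics/top0.png")
cv2.imwrite("pics/c1.png",cv2.resize(a[150:350,90:310],None,fx=3.6,fy=3,interpolation=cv2.INTER_CUBIC))
cv2.imwrite("pics/c2.png",cv2.resize(a[55:185,195:365],None,fx=4.5,fy=4.5,interpolation=cv2.INTER_CUBIC))
E
```

```text
(no output)
```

View pics/c1.png

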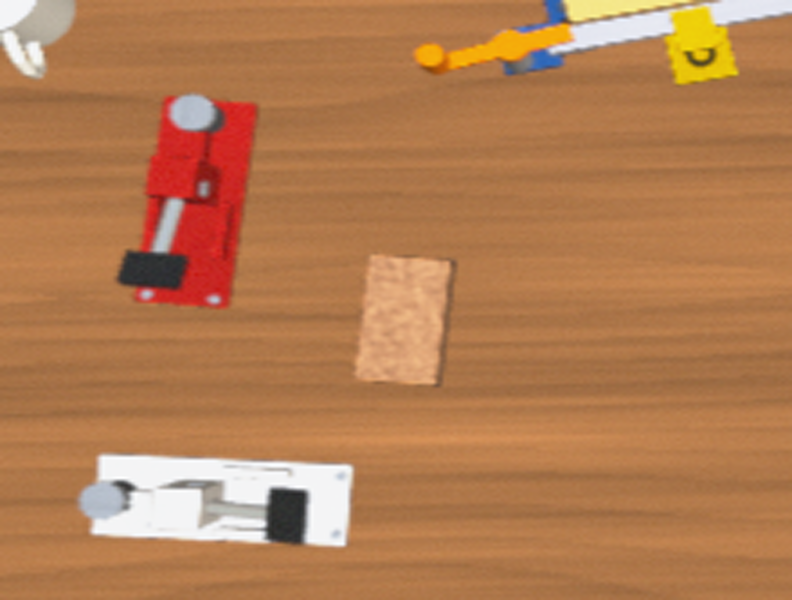

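View pics/c2.png

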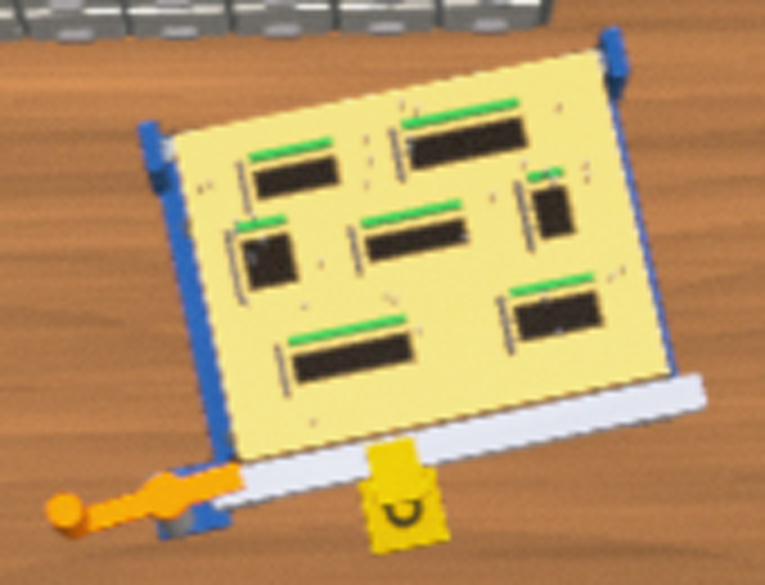

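Candidates for the jack in the top view: the red one at (142,215) and the white look-alike at (152,316). The description says red, and crop c1 confirms the red base, tower, saddle and black tread. The orange lever knob is at about (210,168), the lift pad at about (285,168), and the saddle end of the red jack points away from the robot.

```bash
python3 - <<'E'
from h import *
from scipy.optimize import least_squares
cm=camera_model("top")
c2=lambda u,v:(195+u/4.5-.4,55+v/4.5-.4); c1=lambda u,v:(90+u/3.6-.4,150+v/3-.4)
# board corners z=.096
B=[px2w("top",c2(*p),.096,cm)[:2] for p in[(235,460),(170,135),(605,48),(672,375)]]
print("board",np.array(B)); fl,rl,rr,fr=B
for a,b in((fl,rl),(fr,rr),(rr,rl),(fr,fl)): d=b-a;print(np.linalg.norm(d),np.arctan2(d[1],d[0]))
print("pad ring",px2w("top",c2(403,513),.076,cm),"corners",[px2w("top",c2(*p),.076,cm) for p in((373,553),(450,540))])
print("rail R end", px2w("top",c2(706,390),.078,cm))
print("knob",px2w("top",c2(66,510),.135,cm),"hub",px2w("top",c2(165,495),.089,cm))
J=[px2w("top",c1(*p),.01,cm)[:2] for p in[(165,97),(257,103),(228,306),(135,300)]];print("jack",np.array(J))
fl,fr,rr,rl=J
for a,b in((rl,fl),(rr,fr),(fr,fl),(rr,rl)): d=b-a;print(np.linalg.norm(d),np.arctan2(d[1],d[0]))
print("saddle",px2w("top",c1(193,113),.058,cm),"tread",px2w("top",c1(153,270),.106,cm))
for n,uv,z in(("sand",(202,257),.03),("mug",(88,150),.09),("tape",(170,117),.045),("bin",(400,209),.055)): print(n,px2w("top",uv,z,cm))
E
```

```text
board [[ 0.6232  0.0357]
 [ 0.814   0.0696]
 [ 0.8601 -0.1828]
 [ 0.6666 -0.2143]]
0.19381293742094213 0.17592199261129318
0.196061554118595 0.16165312043696098
0.2565869895754061 1.7515190285994975
0.2537885083129739 1.7427903808168743
pad ring [ 0.5939 -0.0594  0.076 ] corners [array([ 0.5711, -0.0416,  0.076 ]), array([ 0.5776, -0.086 ,  0.076 ])]
rail R end [ 0.6614 -0.2362  0.078 ]
knob [0.5899 0.1276 0.135 ] hub [0.6052 0.0763 0.089 ]
jack [[0.5779 0.3415]
 [0.5709 0.2725]
 [0.3893 0.2942]
 [0.3962 0.3631]]
0.18299378078087136 -0.11832047227256123
0.18289292613003785 -0.1192997359985198
0.06934042167872627 1.4688344706200032
0.06916307444544052 1.4703361184521577
saddle [0.5562 0.3091 0.058 ] tread [0.4184 0.3252 0.106 ]
sand [0.3717 0.1611 0.03  ]
mug [0.6515 0.4433 0.09  ]
tape [0.7457 0.241  0.045 ]
bin [ 0.4838 -0.3593  0.055 ]
```

{"fn": "play_rows", "kwargs": {
  "rows": [
    {"travel":[0.027,-0.041,0],"twist":[0,0,0],"jaw":0.085},
    {"travel":[0.027,-0.041,0],"twist":[0,0,0],"jaw":0.085},
    {"travel":[0.027,-0.041,0],"twist":[0,0,0],"jaw":0.085},
    {"travel":[0.027,-0.041,0],"twist":[0,0,0],"jaw":0.085},
    {"travel":[0.027,-0.041,0],"twist":[0,0,0],"jaw":0.085}
  ]
}}

```text
clock: 1.2
ee_pos: [0.4121, 0.3824, 0.2509]
ee_rot: [[-0.004, 0.419, 0.908], [0.007, 0.908, -0.419], [-1.0, 0.005, -0.006]]
contact_force: [-0.3, 0.1, 0.3]
gripper_width: 0.0847
```

{"fn": "play_rows", "kwargs": {
  "rows": [
    {"travel":[0.027,-0.041,0],"twist":[0,0,0],"jaw":0.085},
    {"travel":[0.027,-0.041,0],"twist":[0,0,0],"jaw":0.085},
    {"travel":[0.027,-0.041,0],"twist":[0,0,0],"jaw":0.085},
    {"travel":[0.027,-0.041,0],"twist":[0,0,0],"jaw":0.085},
    {"travel":[0,0,0],"twist":[0,0,0],"jaw":0.085}
  ]
}}

```text
clock: 1.7
ee_pos: [0.5262, 0.2058, 0.2524]
ee_rot: [[0.002, 0.43, 0.903], [0.004, 0.903, -0.43], [-1.0, 0.005, 0.0]]
contact_force: [-0.2, 0.2, 0.3]
gripper_width: 0.0851
```

```bash
python3 - <<'E'
from h import *
cm=camera_model("wrist");cv2.imwrite("pics/w1.png",grab_frame("wrist"))
print(get_state()["ee_pos"])
for l in("arrest_knob","lift_pad"):
    for r in cut_out("wrist",l): print(l,r["p"],r["box"])
print(w2px("wrist",(.5925,.129,.135),cm),w2px("wrist",(.594,-.059,.076),cm))
import pickle;pickle.dump(cm,open("cm1.pkl","wb"))
E
```

```text
[0.5243 0.2096 0.2525]
arrest_knob 0.97 [171.2, 280.1, 252.3, 351.1]
[235.4955 316.3416] [ 92.9339 350.4893]
```

View pics/w1.png

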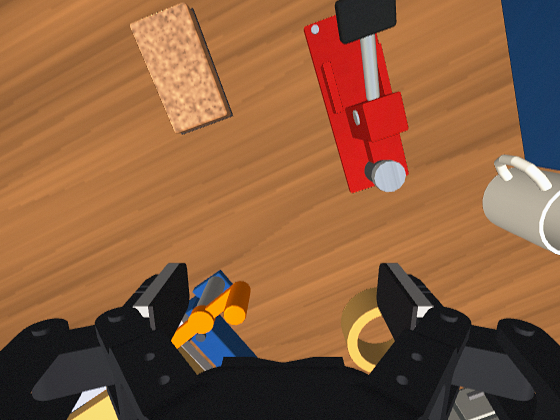

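```bash
python3 - <<'E'
from h import *
import pickle
cm=pickle.load(open("cm1.pkl","rb"))
for z in(.089,.135): print(w2px("wrist",(.5925,.129,z),cm))
print(px2w("wrist",(236,314),.135,cm))
# jack
for p in((352,192),(408,174),(304,28)): print(px2w("wrist",p,.01,cm))
print("saddle",px2w("wrist",(389,176),.058,cm))
O=np.array([.498,.316]);t=-.119;R=np.array([[np.cos(t),-np.sin(t)],[np.sin(t),np.cos(t)]])
for x,y,z in((.078,.035,.01),(.078,-.035,.01),(-.107,-.035,.01),(.06,0,.058),(-.077,0,.106)): print(w2px("wrist",np.r_[O+R@[x,y],z],cm))
E
```

```text
[241.8048 289.4219]
[235.4955 316.3416]
[0.5906 0.1305 0.135 ]
[0.5708 0.2749 0.01  ]
[0.579  0.3411 0.01  ]
[0.3906 0.2951 0.01  ]
saddle [0.5576 0.3092 0.058 ]
[408.476  174.3194]
[349.8859 193.3928]
[301.7719  25.5306]
[388.72   176.0861]
[366.6185  14.1122]
```

{"fn": "play_rows", "kwargs": {
  "rows": [
    {"travel":[0.035,-0.035,0],"twist":[0,0,0],"jaw":0.085},
    {"travel":[0.032,-0.04,0],"twist":[0,0,0],"jaw":0.085},
    {"travel":[0,-0.004,-0.04],"twist":[0,0,0],"jaw":0.085},
    {"travel":[0,0,-0.04],"twist":[0,0,0],"jaw":0.085},
    {"travel":[0,0,0],"twist":[0,0,0],"jaw":0.085}
  ]
}}

```text
clock: 2.35
ee_pos: [0.5877, 0.1471, 0.1735]
ee_rot: [[0.004, 0.401, 0.916], [0.016, 0.916, -0.401], [-1.0, 0.016, -0.003]]
contact_force: [-1.6, 0.2, 0.1]
gripper_width: 0.0854
```

{"fn": "play_rows", "kwargs": {
  "rows": [
    {"travel":[0.003,-0.017,0],"twist":[0,0,0],"jaw":0.085},
    {"travel":[0,0,0],"twist":[0,0,0],"jaw":0.085},
    {"travel":[0,0,-0.03],"twist":[0,0,0],"jaw":0.085},
    {"travel":[0,0,-0.025],"twist":[0,0,0],"jaw":0.06},
    {"travel":[0,0,0],"twist":[0,0,0],"jaw":0.05}
  ]
}}

```text
clock: 2.85
ee_pos: [0.5947, 0.136, 0.1272]
ee_rot: [[0.016, 0.393, 0.919], [0.021, 0.919, -0.393], [-1.0, 0.026, 0.006]]
contact_force: [0.1, 0.5, -0.2]
gripper_width: 0.0587
```

{"fn": "play_rows", "kwargs": {
  "rows": [
    {"travel":[-0.002,-0.005,-0.008],"twist":[0,0,0],"jaw":0.04},
    {"travel":[0,0,0],"twist":[0,0,0],"jaw":0.015},
    {"travel":[0,0,0],"twist":[0,0,0],"jaw":0.01},
    {"travel":[0,0,0],"twist":[0,0,0],"jaw":0.01},
    {"travel":[0,0,0],"twist":[0,0,0],"jaw":0.01}
  ],
  "grip_force": 20
}}

```text
clock: 3.35
ee_pos: [0.595, 0.1301, 0.1239]
ee_rot: [[0.022, 0.393, 0.919], [0.021, 0.919, -0.393], [-1.0, 0.028, 0.012]]
contact_force: [1.6, 0.1, -6.9]
gripper_width: 0.0197
```

{"fn": "play_rows", "kwargs": {
  "rows": [
    {"travel":[-0.0093,-0.0025,0],"twist":[0,0,0],"jaw":0.01},
    {"travel":[-0.0087,-0.0041,0],"twist":[0,0,0],"jaw":0.01},
    {"travel":[-0.0079,-0.0055,0],"twist":[0,0,0],"jaw":0.01},
    {"travel":[-0.0068,-0.0068,0],"twist":[0,0,0],"jaw":0.01},
    {"travel":[0,0,0],"twist":[0,0,0],"jaw":0.01}
  ]
}}

```text
clock: 3.85
ee_pos: [0.5617, 0.1174, 0.1238]
ee_rot: [[0.026, 0.386, 0.922], [0.028, 0.922, -0.386], [-0.999, 0.036, 0.013]]
contact_force: [2.1, -3.3, -7.0]
gripper_width: 0.0193
```

{"fn": "play_rows", "kwargs": {
  "rows": [
    {"travel":[-0.0045,-0.0085,0],"twist":[0,0,0],"jaw":0.01},
    {"travel":[-0.0041,-0.009,0],"twist":[0,0,0],"jaw":0.01},
    {"travel":[-0.0025,-0.0095,0],"twist":[0,0,0],"jaw":0.01},
    {"travel":[-0.0008,-0.011,0],"twist":[0,0,0],"jaw":0.01},
    {"travel":[0,-0.003,0],"twist":[0,0,0],"jaw":0.01}
  ]
}}

```text
clock: 4.35
ee_pos: [0.5414, 0.0921, 0.1238]
ee_rot: [[0.015, 0.37, 0.929], [0.043, 0.928, -0.37], [-0.999, 0.046, -0.002]]
contact_force: [4.0, 1.8, -8.6]
gripper_width: 0.0196
```

```bash
python3 - <<'E'
from h import *
print(get_state()["ee_pos"])
f=grab_frame("top");cv2.imwrite("pics/t2.png",cv2.resize(f[55:215,180:380],None,fx=3.7,fy=3.7,interpolation=cv2.INTER_CUBIC))
E
```

```text
[0.5414 0.0921 0.1238]
```

View pics/t2.png

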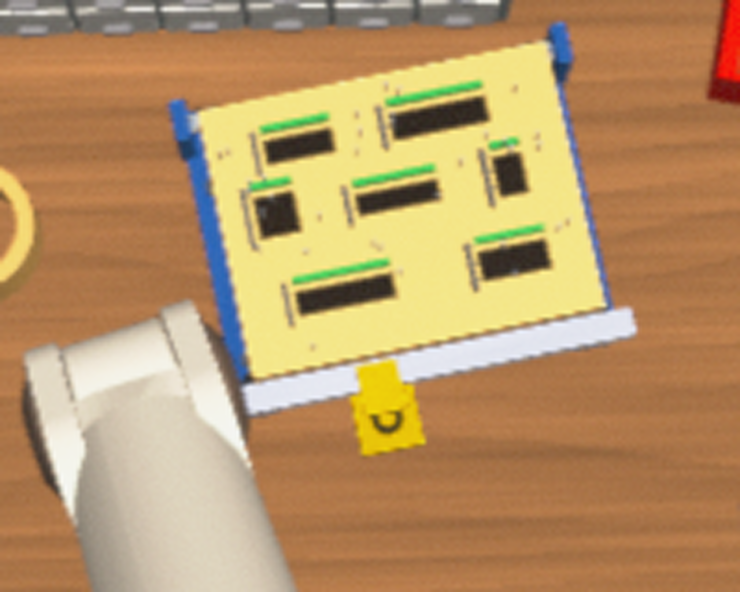

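{"fn": "play_rows", "kwargs": {
  "rows": [
    {"travel":[0.001,-0.008,0],"twist":[0,0,0],"jaw":0.01},
    {"travel":[0.002,-0.008,0],"twist":[0,0,0],"jaw":0.01},
    {"travel":[0.002,-0.006,0],"twist":[0,0,0],"jaw":0.01},
    {"travel":[0.001,-0.004,0],"twist":[0,0,0],"jaw":0.01},
    {"travel":[0,0,0],"twist":[0,0,0],"jaw":0.01}
  ]
}}

```text
clock: 4.9
ee_pos: [0.538, 0.0806, 0.124]
ee_rot: [[-0.002, 0.358, 0.934], [0.056, 0.932, -0.357], [-0.998, 0.052, -0.022]]
contact_force: [2.5, -2.7, -8.0]
gripper_width: 0.0182
```

{"fn": "play_rows", "kwargs": {
  "rows": [
    {"travel":[0.003,-0.012,0],"twist":[0,0,0],"jaw":0.01},
    {"travel":[0.003,-0.012,0],"twist":[0,0,0],"jaw":0.01},
    {"travel":[0.003,-0.012,0],"twist":[0,0,0],"jaw":0.01},
    {"travel":[0,0,0],"twist":[0,0,0],"jaw":0.01},
    {"travel":[0,0,0],"twist":[0,0,0],"jaw":0.01}
  ]
}}

```text
clock: 5.4
ee_pos: [0.5373, 0.0826, 0.1246]
ee_rot: [[-0.019, 0.329, 0.944], [0.094, 0.941, -0.326], [-0.995, 0.083, -0.049]]
contact_force: [-0.9, 0.6, -5.2]
gripper_width: 0.0178
```

{"fn": "play_rows", "kwargs": {
  "rows": [
    {"travel":[0,0,0],"twist":[0,0,0],"jaw":0.05},
    {"travel":[0,0,0],"twist":[0,0,0],"jaw":0.06},
    {"travel":[0,0,0.03],"twist":[0,0,0],"jaw":0.06},
    {"travel":[0,0,0.045],"twist":[0,0,0],"jaw":0.085},
    {"travel":[0,0.02,0.045],"twist":[0,0,0],"jaw":0.085}
  ]
}}

```text
clock: 5.9
ee_pos: [0.5373, 0.0912, 0.2441]
ee_rot: [[-0.023, 0.344, 0.939], [0.087, 0.936, -0.341], [-0.996, 0.074, -0.052]]
contact_force: [1.5, 0.3, -0.2]
gripper_width: 0.0846
```

{"fn": "play_rows", "kwargs": {
  "rows": [
    {"travel":[-0.02,0.045,0],"twist":[0,0,8],"jaw":0.085},
    {"travel":[-0.01,0.045,0],"twist":[0,0,8],"jaw":0.085},
    {"travel":[0,0.045,0],"twist":[0,0,0],"jaw":0.085},
    {"travel":[0,0.045,0],"twist":[0,0,0],"jaw":0.085},
    {"travel":[0,0,0],"twist":[0,0,0],"jaw":0.085}
  ]
}}

```text
clock: 6.4
ee_pos: [0.5176, 0.2725, 0.2589]
ee_rot: [[-0.016, 0.077, 0.997], [0.083, 0.994, -0.075], [-0.996, 0.081, -0.022]]
contact_force: [-0.2, 0.4, 0.8]
gripper_width: 0.085
```

```bash
python3 - <<'E'
from h import *
s=get_state();print(s["ee_pos"],s["ee_rot"],s["contact_force"])
f=grab_frame("top");cv2.imwrite("pics/t3.png",cv2.resize(f[135:215,180:320],None,fx=5.6,fy=5.6,interpolation=cv2.INTER_CUBIC))
cm=camera_model("wrist");cv2.imwrite("pics/w3.png",grab_frame("wrist"))
import pickle;pickle.dump(cm,open("cm3.pkl","wb"))
E
```

```text
[0.5176 0.2725 0.2589] [[-0.0159  0.077   0.9969]
 [ 0.0828  0.9937 -0.0755]
 [-0.9964  0.0813 -0.0222]] [-0.2263  0.4127  0.7572]
```

View pics/t3.png

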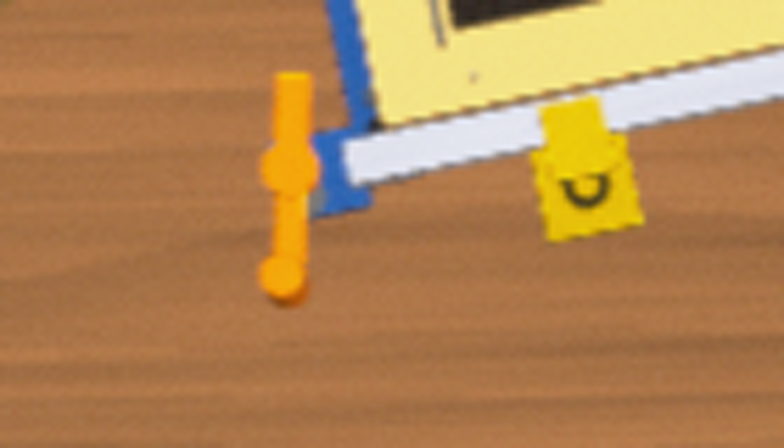

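View pics/w3.png

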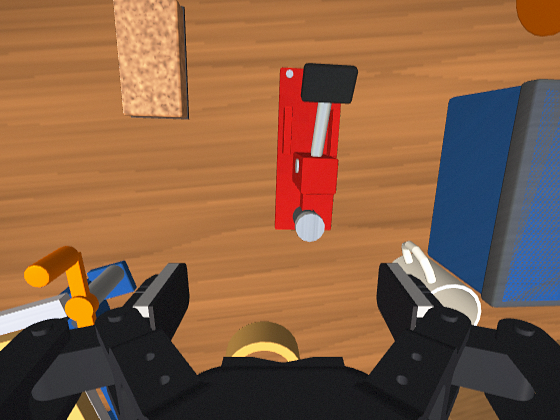

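{"fn": "play_rows", "kwargs": {
  "rows": [
    {"travel":[-0.014,0.025,0],"twist":[-4.7,-0.9,-2.4],"jaw":0.085},
    {"travel":[-0.006,0.018,-0.02],"twist":[0,0,0],"jaw":0.085},
    {"travel":[0,0,-0.03],"twist":[0,0,0],"jaw":0.085},
    {"travel":[0,0,-0.03],"twist":[0,0,0],"jaw":0.085},
    {"travel":[0,0,0],"twist":[0,0,0],"jaw":0.085}
  ]
}}

```text
clock: 7.0
ee_pos: [0.5082, 0.2952, 0.1781]
ee_rot: [[0.011, 0.15, 0.989], [-0.013, 0.989, -0.149], [-1.0, -0.011, 0.013]]
contact_force: [0.1, -0.3, -0.6]
gripper_width: 0.085
```

{"fn": "play_rows", "kwargs": {
  "rows": [
    {"travel":[-0.01,0.021,0],"twist":[-0.7,0.6,1.8],"jaw":0.085},
    {"travel":[0,0,0],"twist":[0,0,0],"jaw":0.085},
    {"travel":[0,0,-0.03],"twist":[0,0,0],"jaw":0.085},
    {"travel":[0,0,-0.01],"twist":[0,0,0],"jaw":0.085},
    {"travel":[0,0,0],"twist":[0,0,0],"jaw":0.085}
  ]
}}

```text
clock: 7.5
ee_pos: [0.5067, 0.3078, 0.1434]
ee_rot: [[0.009, 0.133, 0.991], [-0.027, 0.991, -0.133], [-1.0, -0.026, 0.013]]
contact_force: [-0.0, -0.7, 1.6]
gripper_width: 0.085
```

```bash
python3 - <<'E'
from h import *
cm=camera_model("wrist");s=get_state();print(s["ee_pos"],s["ee_rot"]);cv2.imwrite("pics/w4.png",grab_frame("wrist"))
O=np.array([.498,.3165]);t=-.119;R=np.array([[np.cos(t),-np.sin(t)],[np.sin(t),np.cos(t)]])
for x,y,z in((.06,0,.058),(-.077,0,.106),(.017,.017,.09),(-.017,-.017,.09)): print(w2px("wrist",np.r_[O+R@[x,y],z],cm))
E
```

```text
[0.5067 0.3078 0.1434] [[ 0.0093  0.1332  0.991 ]
 [-0.0271  0.9908 -0.1329]
 [-0.9996 -0.0256  0.0129]]
[298.3856 289.4563]
[300.2546  80.0468]
[328.0982 252.7714]
[269.4297 197.6498]
```

View pics/w4.png

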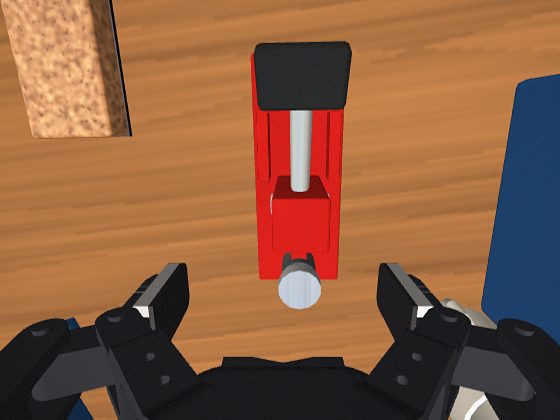

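{"fn": "play_rows", "kwargs": {
  "rows": [
    {"travel":[-0.011,0.011,-0.02],"twist":[1.5,0.5,1],"jaw":0.085},
    {"travel":[-0.002,0.001,-0.02],"twist":[0,0,0],"jaw":0.085},
    {"travel":[0,0,-0.015],"twist":[0,0,0],"jaw":0.085},
    {"travel":[0,0,0],"twist":[0,0,0],"jaw":0.085},
    {"travel":[0,0,0],"twist":[0,0,0],"jaw":0.085}
  ]
}}

```text
clock: 8.05
ee_pos: [0.4997, 0.3193, 0.0944]
ee_rot: [[0.011, 0.121, 0.993], [0.003, 0.993, -0.121], [-1.0, 0.005, 0.01]]
contact_force: [0.4, -0.1, 0.1]
gripper_width: 0.0851
```

{"fn": "play_rows", "kwargs": {
  "rows": [
    {"travel":[-0.002,-0.003,-0.018],"twist":[0,0.5,0],"jaw":0.085},
    {"travel":[0,0,-0.003],"twist":[0,0,0],"jaw":0.05},
    {"travel":[0,0,0],"twist":[0,0,0],"jaw":0.02},
    {"travel":[0,0,0],"twist":[0,0,0],"jaw":0.02},
    {"travel":[0,0,0],"twist":[0,0,0],"jaw":0.02}
  ],
  "grip_force": 60
}}

```text
clock: 8.55
ee_pos: [0.4999, 0.3173, 0.0745]
ee_rot: [[0.006, 0.122, 0.993], [0.006, 0.993, -0.122], [-1.0, 0.007, 0.005]]
contact_force: [1.8, 1.8, -0.4]
gripper_width: 0.0328
```

{"fn": "play_rows", "kwargs": {
  "rows": [
    {"travel":[0,0,0],"twist":[0,0,0],"jaw":0.02},
    {"travel":[0,0,0.02],"twist":[0,0,0],"jaw":0.02},
    {"travel":[0,0,0.02],"twist":[0,0,0],"jaw":0.02},
    {"travel":[0,0,0.02],"twist":[0,0,0],"jaw":0.02},
    {"travel":[0,0,0],"twist":[0,0,0],"jaw":0.02}
  ]
}}

```text
clock: 9.05
ee_pos: [0.4949, 0.3132, 0.1308]
ee_rot: [[-0.005, 0.121, 0.993], [-0.002, 0.993, -0.121], [-1.0, -0.003, -0.005]]
contact_force: [0.9, 2.1, -7.5]
gripper_width: 0.0335
```

{"fn": "play_rows", "kwargs": {
  "rows": [
    {"travel":[-0.03,-0.01,0],"twist":[0,0,4],"jaw":0.02},
    {"travel":[-0.03,-0.03,0],"twist":[0,0,4],"jaw":0.02},
    {"travel":[-0.005,-0.04,0],"twist":[0,0,4],"jaw":0.02},
    {"travel":[0,-0.04,0],"twist":[0,0,4],"jaw":0.02},
    {"travel":[0,-0.04,0],"twist":[0,0,0],"jaw":0.02}
  ]
}}

```text
clock: 9.55
ee_pos: [0.4214, 0.1538, 0.1249]
ee_rot: [[-0.013, -0.18, 0.983], [-0.001, 0.984, 0.18], [-1.0, 0.001, -0.013]]
contact_force: [1.6, -0.2, -6.7]
gripper_width: 0.0335
```

{"fn": "play_rows", "kwargs": {
  "rows": [
    {"travel":[0,-0.04,0],"twist":[0,0,0],"jaw":0.02},
    {"travel":[0,-0.04,0],"twist":[0,0,0],"jaw":0.02},
    {"travel":[0,-0.04,0],"twist":[0,0,0],"jaw":0.02},
    {"travel":[0,-0.04,0],"twist":[0,0,0],"jaw":0.02},
    {"travel":[0,0,0],"twist":[0,0,0],"jaw":0.02}
  ]
}}

```text
clock: 10.05
ee_pos: [0.4131, -0.02, 0.1191]
ee_rot: [[-0.025, -0.174, 0.985], [-0.005, 0.985, 0.173], [-1.0, -0.0, -0.025]]
contact_force: [0.2, -0.5, -6.3]
gripper_width: 0.0332
```

{"fn": "play_rows", "kwargs": {
  "rows": [
    {"travel":[0.01,-0.04,0],"twist":[0,1,0],"jaw":0.02},
    {"travel":[0.01,-0.03,-0.01],"twist":[0,0.5,0],"jaw":0.02},
    {"travel":[0,0,-0.015],"twist":[0,0,0],"jaw":0.02},
    {"travel":[0,0,-0.01],"twist":[0,0,0],"jaw":0.02},
    {"travel":[0,0,0],"twist":[0,0,0],"jaw":0.02}
  ]
}}

```text
clock: 10.55
ee_pos: [0.4292, -0.0941, 0.0785]
ee_rot: [[-0.058, -0.169, 0.984], [-0.004, 0.986, 0.169], [-0.998, 0.006, -0.057]]
contact_force: [-0.1, 0.7, -6.0]
gripper_width: 0.0336
```

```bash
python3 - <<'E'
from h import *
s=get_state();print(s["ee_pos"],s["ee_rot"],s["contact_force"])
for n in("top","scene","wrist"):
    cm=camera_model(n);f=grab_frame(n);cv2.imwrite(f"pics/{n}5.png",f)
    for l in("lift_pad","saddle_top"): print(n,l,[(round(r["p"],2),r["box"]) for r in cut_out(n,l)])
    print(w2px(n,(.594,-.059,.076),cm))
f=cv2.imread("pics/scene5.png");cv2.imwrite("pics/s5c.png",cv2.resize(f[150:300,210:390],None,fx=4.2,fy=4,interpolation=cv2.INTER_CUBIC))
f=cv2.imread("pics/top5.png");cv2.imwrite("pics/t5c.png",cv2.resize(f[130:280,200:360],None,fx=4,fy=4,interpolation=cv2.INTER_CUBIC))
E
```

```text
[ 0.4292 -0.0941  0.0785] [[-0.0577 -0.1691  0.9839]
 [-0.0037  0.9856  0.1691]
 [-0.9983  0.0062 -0.0575]] [-0.0578  0.6854 -6.0132]
top lift_pad [(0.62, [277.6, 152.2, 294.2, 176.3])]
top saddle_top []
[283.9868 168.5646]
scene lift_pad []
scene saddle_top []
[278.479  247.5167]
wrist lift_pad []
wrist saddle_top [(0.97, [255.9, 342.0, 311.7, 364.0])]
[296.2041 558.1812]
```

View pics/s5c.png

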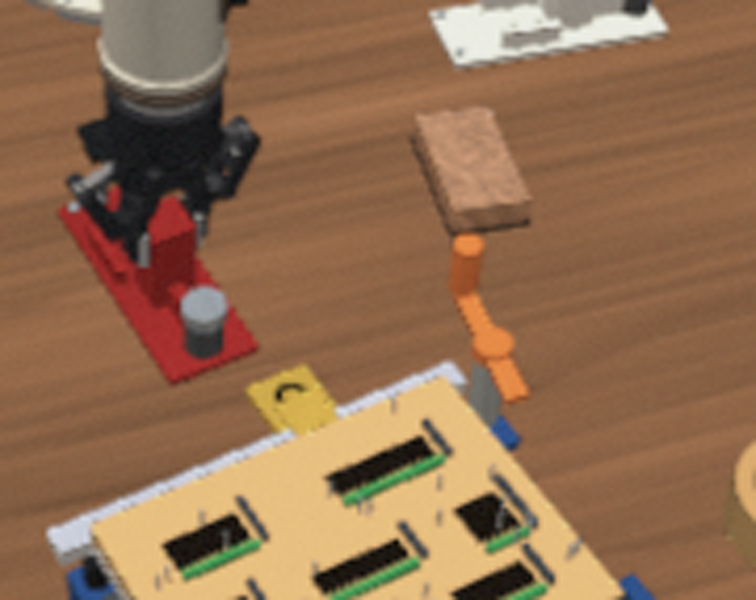

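View pics/t5c.png

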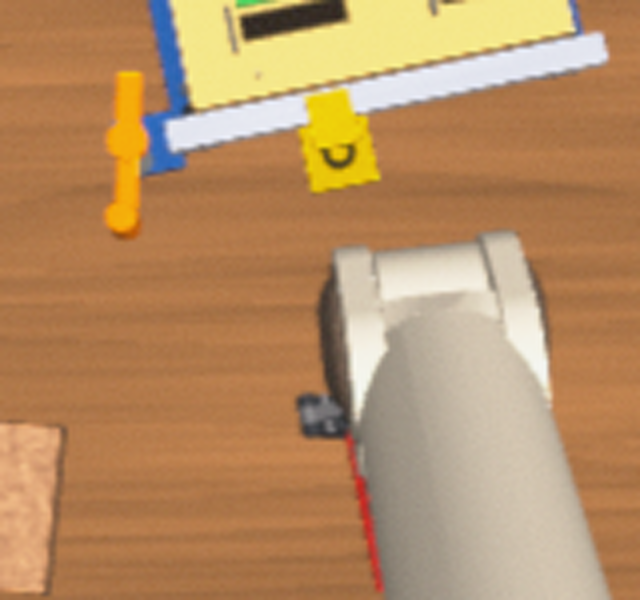

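View pics/wrist5.png

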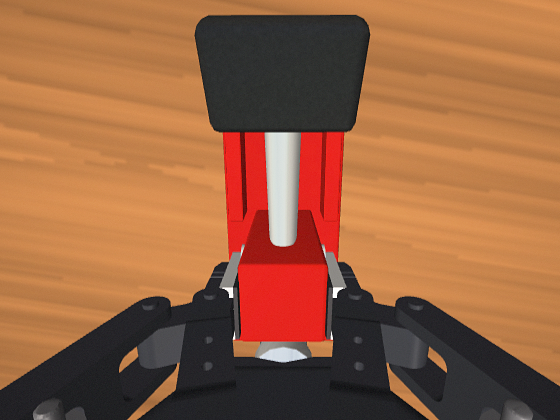

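```bash
python3 - <<'E'
from h import *
s=lambda u,v:(210+u/4.2-.4,150+v/4-.4); t=lambda u,v:(200+u/4-.4,130+v/4-.4)
ex=np.array([np.cos(.172),np.sin(.172)]);ey=np.array([-ex[1],ex[0]])
for n,f,pts in(("scene",s,((307,366),(248,388))),("top",t,((313,192),(380,179)))):
    P=[px2w(n,f(*p),.076)[:2] for p in pts];print(n,P,np.linalg.norm(P[0]-P[1]),"centre",(P[0]+P[1])/2+.022*ex)
print("top ring",px2w("top",t(339,151),.076))
print("saddle scene",px2w("scene",s(205,304),.0625))
E
```

```text
scene [array([ 0.5765, -0.0407]), array([ 0.5827, -0.0832])] 0.0429683824395175 centre [ 0.6013 -0.0582]
top [array([ 0.5707, -0.0425]), array([ 0.5782, -0.086 ])] 0.04413224129446051 centre [ 0.5962 -0.0605]
top ring [ 0.5972 -0.06    0.076 ]
saddle scene [ 0.491  -0.0832  0.0625]
```

{"fn": "play_rows", "kwargs": {
  "rows": [
    {"travel":[0,0,0.002],"twist":[0,-2,0],"jaw":0.02},
    {"travel":[0,0,0],"twist":[0,-1.5,0],"jaw":0.02},
    {"travel":[0,0,0],"twist":[0,0,0],"jaw":0.02},
    {"travel":[0,0,0],"twist":[0,0,0],"jaw":0.02},
    {"travel":[0,0,0],"twist":[0,0,0],"jaw":0.02}
  ]
}}

```text
clock: 11.5
ee_pos: [0.432, -0.094, 0.0842]
ee_rot: [[0.011, -0.171, 0.985], [-0.006, 0.985, 0.171], [-1.0, -0.008, 0.009]]
contact_force: [0.0, 0.1, -7.9]
gripper_width: 0.0333
```

{"fn": "play_rows", "kwargs": {
  "rows": [
    {"travel":[0.005,0.003,-0.006],"twist":[0,0.5,0],"jaw":0.02},
    {"travel":[0.02,0.006,0],"twist":[0,0,0],"jaw":0.02},
    {"travel":[0.02,0.004,0],"twist":[0,0,0],"jaw":0.02},
    {"travel":[0.01,0.002,0],"twist":[0,0,0],"jaw":0.02},
    {"travel":[0,0,0],"twist":[0,0,0],"jaw":0.02}
  ]
}}

```text
clock: 12.0
ee_pos: [0.4899, -0.0776, 0.0761]
ee_rot: [[-0.002, -0.17, 0.985], [-0.005, 0.985, 0.17], [-1.0, -0.005, -0.003]]
contact_force: [-0.1, 0.2, -8.0]
gripper_width: 0.0334
```

{"fn": "play_rows", "kwargs": {
  "rows": [
    {"travel":[0.018,0.003,0.0005],"twist":[0,0,0],"jaw":0.02},
    {"travel":[0.018,0.003,0.0005],"twist":[0,0,0],"jaw":0.02},
    {"travel":[0.01,0.002,0],"twist":[0,0,0],"jaw":0.02},
    {"travel":[0,0,0],"twist":[0,0,0],"jaw":0.02},
    {"travel":[0,0,0],"twist":[0,0,0],"jaw":0.02}
  ]
}}

```text
clock: 12.5
ee_pos: [0.5325, -0.0699, 0.0747]
ee_rot: [[-0.01, -0.17, 0.985], [-0.006, 0.985, 0.17], [-1.0, -0.004, -0.011]]
contact_force: [0.6, 0.1, -5.1]
gripper_width: 0.0335
```

```bash
python3 - <<'E'
from h import *
s=get_state();print(s["ee_pos"],s["ee_rot"],s["contact_force"])
f=grab_frame("scene");cv2.imwrite("pics/s6c.png",cv2.resize(f[180:280,220:340],None,fx=6,fy=6,interpolation=cv2.INTER_CUBIC))
E
```

```text
[ 0.5325 -0.0699  0.0747] [[-0.0103 -0.1697  0.9854]
 [-0.0058  0.9855  0.1696]
 [-0.9999 -0.004  -0.0111]] [ 0.5766  0.0691 -5.1179]
```

View pics/s6c.png

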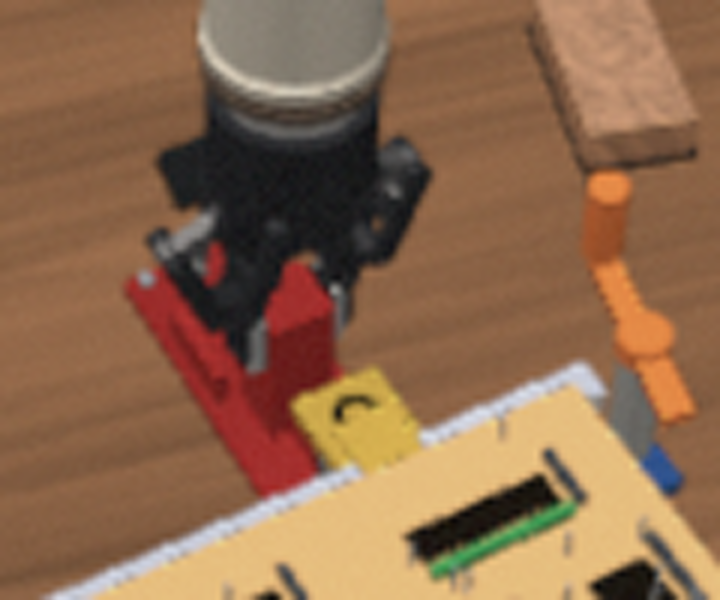

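{"fn": "play_rows", "kwargs": {
  "rows": [
    {"travel":[0.006,0.0005,0.0015],"twist":[0,-0.5,0],"jaw":0.02},
    {"travel":[0.003,0,0],"twist":[0,0,0],"jaw":0.02},
    {"travel":[0,0,0],"twist":[0,0,0],"jaw":0.02},
    {"travel":[0,0,0],"twist":[0,0,0],"jaw":0.02},
    {"travel":[0,0,0],"twist":[0,0,0],"jaw":0.02}
  ]
}}

```text
clock: 13.05
ee_pos: [0.5379, -0.0705, 0.0754]
ee_rot: [[-0.007, -0.168, 0.986], [-0.007, 0.986, 0.168], [-1.0, -0.005, -0.008]]
contact_force: [-0.3, 0.4, -7.9]
gripper_width: 0.0332
```

Position is good, so I'll lower until contact and release.

{"fn": "play_rows", "kwargs": {
  "rows": [
    {"travel":[0.001,0,-0.003],"twist":[0,0,0],"jaw":0.02},
    {"travel":[0,0,-0.001],"twist":[0,0,0],"jaw":0.02},
    {"travel":[0,0,0],"twist":[0,0,0],"jaw":0.02},
    {"travel":[0,0,0],"twist":[0,0,0],"jaw":0.04},
    {"travel":[0,0,0],"twist":[0,0,0],"jaw":0.06}
  ]
}}

```text
clock: 13.55
ee_pos: [0.5404, -0.0706, 0.0762]
ee_rot: [[-0.004, -0.168, 0.986], [-0.009, 0.986, 0.168], [-1.0, -0.008, -0.005]]
contact_force: [-1.0, 0.1, 0.3]
gripper_width: 0.0532
```

{"fn": "play_rows", "kwargs": {
  "rows": [
    {"travel":[0,0,0],"twist":[0,0,0],"jaw":0.085},
    {"travel":[0,0,0.02],"twist":[0,0,0],"jaw":0.085},
    {"travel":[0,0,0.04],"twist":[0,0,0],"jaw":0.085},
    {"travel":[0,0,0.045],"twist":[0,0,0],"jaw":0.085},
    {"travel":[-0.04,-0.01,0.02],"twist":[0,0,0],"jaw":0.085}
  ]
}}

```text
clock: 14.05
ee_pos: [0.5033, -0.0788, 0.203]
ee_rot: [[-0.003, -0.171, 0.985], [-0.006, 0.985, 0.171], [-1.0, -0.005, -0.004]]
contact_force: [-0.2, 0.0, 1.5]
gripper_width: 0.0849
```

{"fn": "play_rows", "kwargs": {
  "rows": [
    {"travel":[-0.04,-0.04,0.02],"twist":[0,0,0],"jaw":0.085},
    {"travel":[-0.02,-0.04,0],"twist":[0,0,0],"jaw":0.06},
    {"travel":[0,-0.04,0],"twist":[0,0,0],"jaw":0.03},
    {"travel":[0,-0.02,0],"twist":[0,0,0],"jaw":0},
    {"travel":[0,0,0],"twist":[0,0,0],"jaw":0}
  ]
}}

```text
clock: 14.55
ee_pos: [0.4442, -0.2202, 0.2275]
ee_rot: [[0.007, -0.172, 0.985], [-0.013, 0.985, 0.172], [-1.0, -0.014, 0.005]]
contact_force: [-0.2, 0.2, -0.2]
gripper_width: 0.0276
```

```bash
python3 - <<'E'
from h import *
s=get_state();print(s["clock"],s["ee_pos"],s["ee_rot"],s["contact_force"])
f=grab_frame("scene");cv2.imwrite("pics/s7c.png",cv2.resize(f[150:300,220:380],None,fx=4.5,fy=4,interpolation=cv2.INTER_CUBIC))
f=grab_frame("top");cv2.imwrite("pics/t7c.png",cv2.resize(f[130:280,220:340],None,fx=5,fy=4,interpolation=cv2.INTER_CUBIC))
cv2.imwrite("pics/w7.png",grab_frame("wrist"))
E
```

```text
14.55 [ 0.4442 -0.2202  0.2275] [[ 0.0075 -0.172   0.9851]
 [-0.0134  0.985   0.1721]
 [-0.9999 -0.0145  0.005 ]] [-0.207   0.2211 -0.2414]
```

View pics/s7c.png

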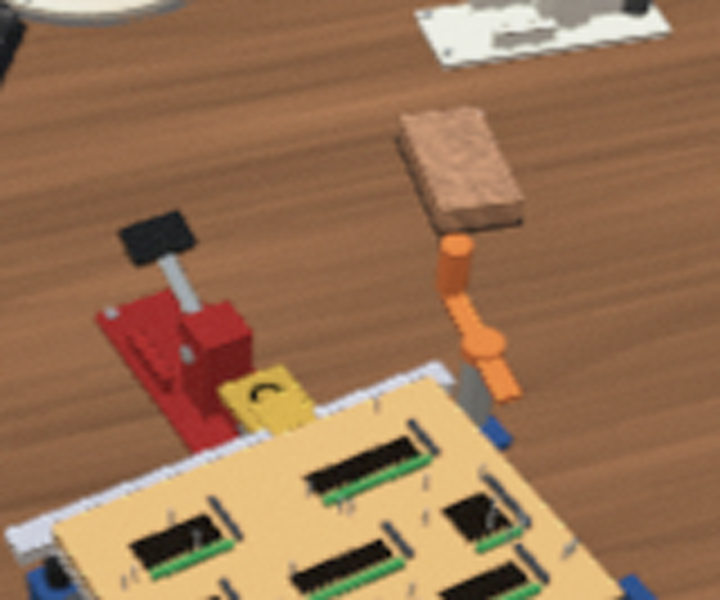

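View pics/t7c.png

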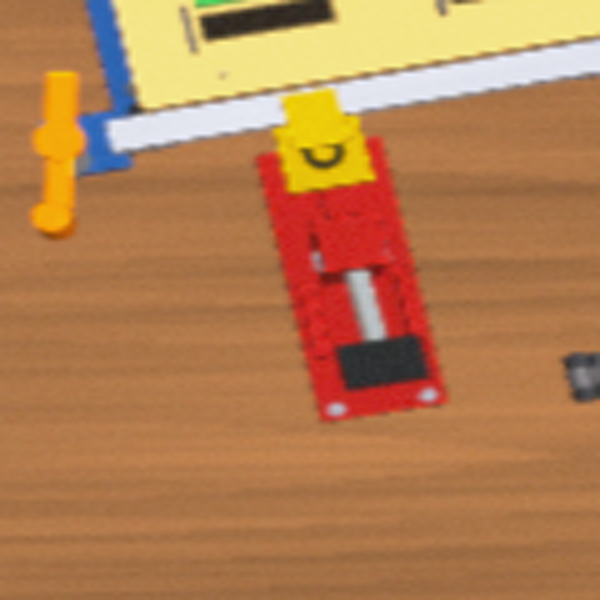

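```bash
python3 - <<'E'
from h import *
t=lambda u,v:(220+u/5-.4,130+v/4-.4)
P=[px2w("top",t(*p),.01)[:2] for p in((322,421),(447,402),(380,137),(258,158))];print(np.array(P))
rl,rr,fr,fl=P
for a,b in((rl,fl),(rr,fr),(fr,fl),(rr,rl)): d=b-a;print(np.linalg.norm(d),np.arctan2(d[1],d[0]))
d=(fl+fr-rl-rr);e=d/np.linalg.norm(d);O=np.mean(P,0)+.0145*e
print("origin",O,"saddle",O+.06*e,"from rear",(rl+rr)/2+.167*e,"from front",(fl+fr)/2-.018*e)
c=[px2w("top",t(*p),.076)[:2] for p in((289,193),(376,179))];print("pad",np.mean(c,0)+.022*e, "ring",px2w("top",t(323,151),.076))
print("tread",px2w("top",t(382,362),.106))
E
```

```text
[[ 0.4257 -0.0562]
 [ 0.4368 -0.1235]
 [ 0.6174 -0.0926]
 [ 0.6045 -0.0261]]
0.18137907673156076 0.16675876302585238
0.18322909537599671 0.16921335323808068
0.06777587527190858 1.762104660126653
0.06820545753690391 1.7348314748401024
origin [ 0.5354 -0.0722] saddle [ 0.5945 -0.0622] from rear [ 0.5959 -0.0619] from front [ 0.5932 -0.0624]
pad [ 0.5959 -0.0603] ring [ 0.5972 -0.0596  0.076 ]
tread [ 0.4575 -0.0849  0.106 ]
```

{"fn": "play_rows", "kwargs": {
  "rows": [
    {"travel":[0.005,0.045,0],"twist":[-0.8,0.4,0],"jaw":0},
    {"travel":[0.005,0.045,0],"twist":[0,0,0],"jaw":0},
    {"travel":[0.004,0.045,-0.02],"twist":[0,0,0],"jaw":0},
    {"travel":[0,0,-0.03],"twist":[0,0,0],"jaw":0},
    {"travel":[0,0,0],"twist":[0,0,0],"jaw":0}
  ]
}}

```text
clock: 15.2
ee_pos: [0.4603, -0.0694, 0.1777]
ee_rot: [[0.004, -0.188, 0.982], [-0.023, 0.982, 0.188], [-1.0, -0.023, -0.0]]
contact_force: [-0.8, -0.3, 0.4]
gripper_width: -0.0001
```

{"fn": "play_rows", "kwargs": {
  "rows": [
    {"travel":[-0.001,-0.016,0],"twist":[1.3,0.2,-0.8],"jaw":0},
    {"travel":[0,0,-0.02],"twist":[0,0,0],"jaw":0},
    {"travel":[0,0,-0.01],"twist":[0,0,0],"jaw":0},
    {"travel":[0,0,0],"twist":[0,0,0],"jaw":0},
    {"travel":[0,0,0],"twist":[0,0,0],"jaw":0}
  ]
}}

```text
clock: 15.7
ee_pos: [0.4612, -0.0811, 0.1504]
ee_rot: [[0.002, -0.183, 0.983], [0.002, 0.983, 0.183], [-1.0, 0.001, 0.002]]
contact_force: [0.2, -0.1, -0.2]
gripper_width: -0.0001
```

```bash
python3 - <<'E'
from h import *
s=get_state();print(s["clock"],s["ee_pos"],s["ee_rot"],s["contact_force"])
cv2.imwrite("pics/w8.png",grab_frame("wrist"))
E
```

```text
15.7 [ 0.4612 -0.0811  0.1504] [[ 0.0022 -0.1831  0.9831]
 [ 0.0017  0.9831  0.1831]
 [-1.      0.0013  0.0025]] [ 0.1729 -0.1254 -0.2419]
```

View pics/w8.png

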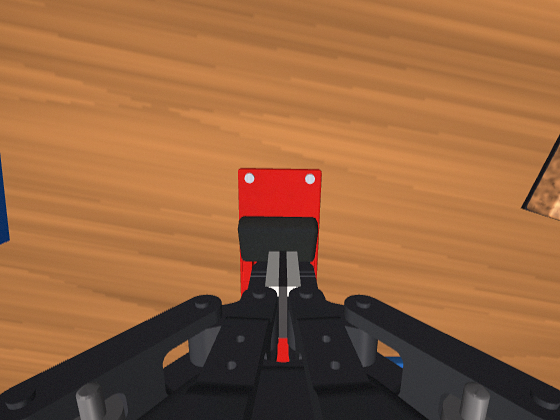

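{"fn": "play_rows", "kwargs": {
  "rows": [
    {"travel":[-0.004,-0.005,0],"twist":[0,0,0],"jaw":0},
    {"travel":[-0.002,0,-0.01],"twist":[0,0,0],"jaw":0},
    {"travel":[0,0,-0.01],"twist":[0,0,0],"jaw":0},
    {"travel":[0,0,-0.005],"twist":[0,0,0],"jaw":0},
    {"travel":[0,0,0],"twist":[0,0,0],"jaw":0}
  ]
}}

```text
clock: 16.25
ee_pos: [0.4561, -0.0873, 0.1256]
ee_rot: [[0.006, -0.183, 0.983], [-0.0, 0.983, 0.183], [-1.0, -0.001, 0.006]]
contact_force: [0.1, 0.4, 3.1]
gripper_width: 0.0003
```

{"fn": "play_rows", "kwargs": {
  "rows": [
    {"travel":[-0.001,0,-0.008],"twist":[0,0,0],"jaw":0},
    {"travel":[-0.002,0,-0.008],"twist":[0,0,0],"jaw":0},
    {"travel":[-0.002,0,-0.008],"twist":[0,0,0],"jaw":0},
    {"travel":[-0.002,0,-0.006],"twist":[0,0,0],"jaw":0},
    {"travel":[0,0,0],"twist":[0,0,0],"jaw":0}
  ]
}}

```text
clock: 16.75
ee_pos: [0.45, -0.0883, 0.0963]
ee_rot: [[0.007, -0.183, 0.983], [-0.002, 0.983, 0.183], [-1.0, -0.004, 0.006]]
contact_force: [-2.9, 0.0, 7.6]
gripper_width: -0.0001
```

{"fn": "play_rows", "kwargs": {
  "rows": [
    {"travel":[-0.001,0,-0.007],"twist":[0,0,0],"jaw":0},
    {"travel":[-0.001,0,-0.007],"twist":[0,0,0],"jaw":0},
    {"travel":[0,0,-0.006],"twist":[0,0,0],"jaw":0},
    {"travel":[0,0,-0.005],"twist":[0,0,0],"jaw":0},
    {"travel":[0,0,0],"twist":[0,0,0],"jaw":0}
  ]
}}

```text
clock: 17.25
ee_pos: [0.4487, -0.0885, 0.0823]
ee_rot: [[0.004, -0.183, 0.983], [-0.011, 0.983, 0.183], [-1.0, -0.011, 0.002]]
contact_force: [-4.9, 1.0, 10.4]
gripper_width: 0.0
```

```bash
python3 - <<'E'
from h import *
s=get_state();print(s["clock"],s["ee_pos"],s["contact_force"])
f=grab_frame("scene");cv2.imwrite("pics/s9c.png",cv2.resize(f[150:300,220:380],None,fx=4.5,fy=4,interpolation=cv2.INTER_CUBIC))
f=grab_frame("top");cv2.imwrite("pics/t9c.png",cv2.resize(f[130:280,220:340],None,fx=5,fy=4,interpolation=cv2.INTER_CUBIC))
E
```

```text
17.25 [ 0.4487 -0.0885  0.0823] [-4.9217  0.9893 10.4446]
```

View pics/s9c.png

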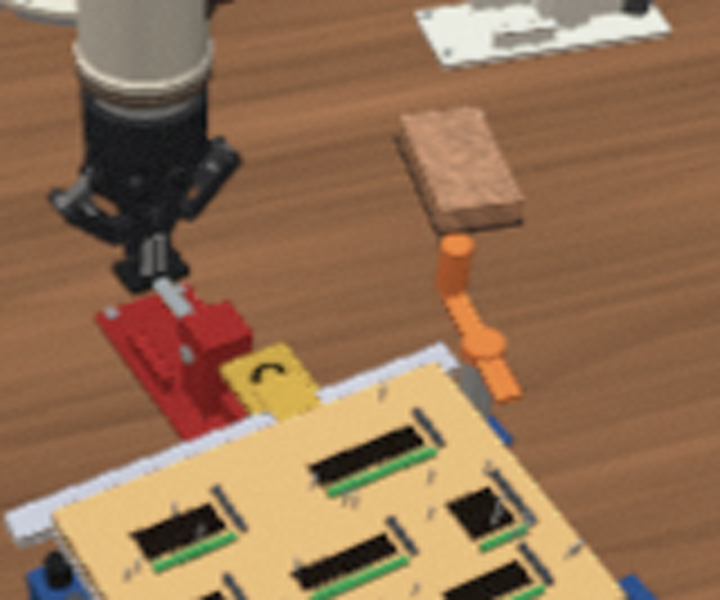

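View pics/t9c.png

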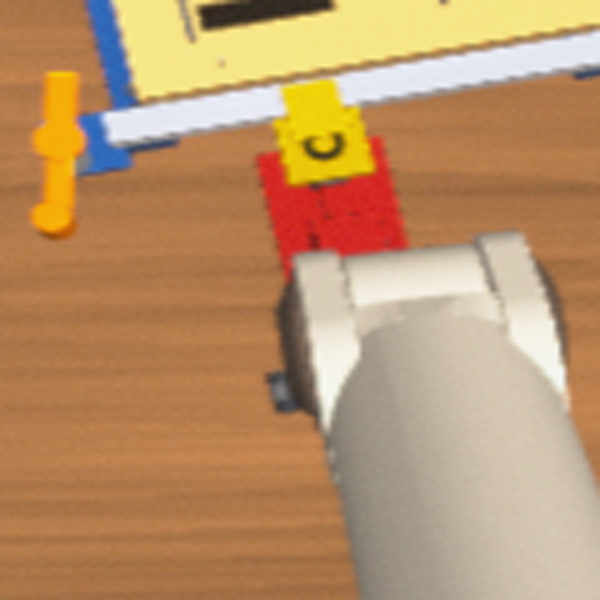

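{"fn": "play_rows", "kwargs": {
  "rows": [
    {"travel":[-0.001,0,-0.004],"twist":[0,0,0],"jaw":0},
    {"travel":[0,0,-0.004],"twist":[0,0,0],"jaw":0},
    {"travel":[0,0,-0.004],"twist":[0,0,0],"jaw":0},
    {"travel":[0,0,-0.004],"twist":[0,0,0],"jaw":0},
    {"travel":[0,0,-0.004],"twist":[0,0,0],"jaw":0}
  ]
}}

```text
clock: 17.85
ee_pos: [0.4488, -0.0884, 0.0805]
ee_rot: [[0.003, -0.185, 0.983], [-0.024, 0.982, 0.185], [-1.0, -0.024, -0.001]]
contact_force: [-18.0, 3.0, 57.7]
gripper_width: 0.0002
```

{"fn": "play_rows", "kwargs": {
  "rows": [
    {"travel":[0,0,0],"twist":[0,0,0],"jaw":0},
    {"travel":[-0.001,0,-0.0005],"twist":[0,0,0],"jaw":0},
    {"travel":[0,0,-0.001],"twist":[0,0,0],"jaw":0},
    {"travel":[0,0,-0.001],"twist":[0,0,0],"jaw":0},
    {"travel":[0,0,-0.001],"twist":[0,0,0],"jaw":0}
  ]
}}

```text
clock: 18.35
ee_pos: [0.4486, -0.0881, 0.0831]
ee_rot: [[0.006, -0.187, 0.982], [-0.029, 0.982, 0.187], [-1.0, -0.029, 0.0]]
contact_force: [-2.8, 0.9, 8.9]
gripper_width: 0.0002
```

```bash
python3 - <<'E'
from h import *
for i in range(3):
    f=grab_frame("scene");s=get_state();print(s["clock"],s["ee_pos"],s["contact_force"],s["dq"])
cv2.imwrite("pics/s10c.png",cv2.resize(f[150:300,220:380],None,fx=4.5,fy=4,interpolation=cv2.INTER_CUBIC))
f=grab_frame("top");cv2.imwrite("pics/t10c.png",cv2.resize(f[130:280,220:340],None,fx=5,fy=4,interpolation=cv2.INTER_CUBIC))
E
```

```text
18.4 [ 0.4486 -0.0881  0.083 ] [-2.476   0.5648  8.4159] [ 0.0708  0.0942  0.0488 -0.0722 -0.1318 -0.0588  0.1192]
18.45 [ 0.4486 -0.0881  0.083 ] [-2.073  -0.9842  8.4782] [-0.0081  0.0275 -0.0153 -0.0169 -0.1006  0.0246  0.1269]
18.5 [ 0.4486 -0.0881  0.083 ] [-3.3164  0.3125  8.7432] [-0.1353 -0.0265 -0.0869  0.0872  0.0315  0.0009  0.1147]
```

View pics/t10c.png

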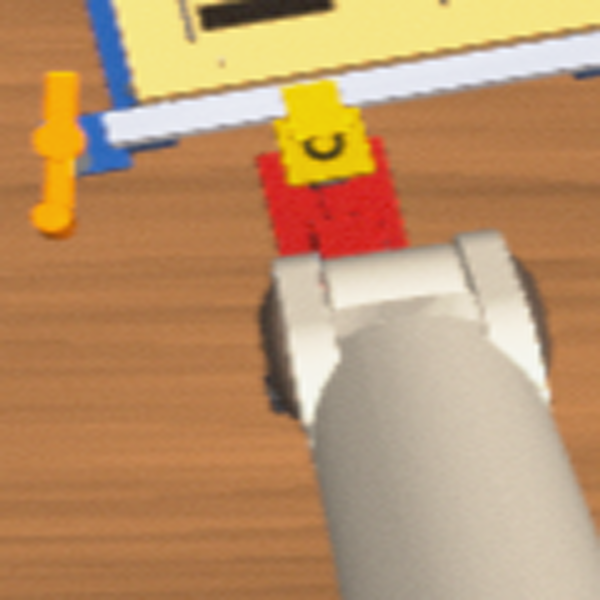

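View pics/s10c.png

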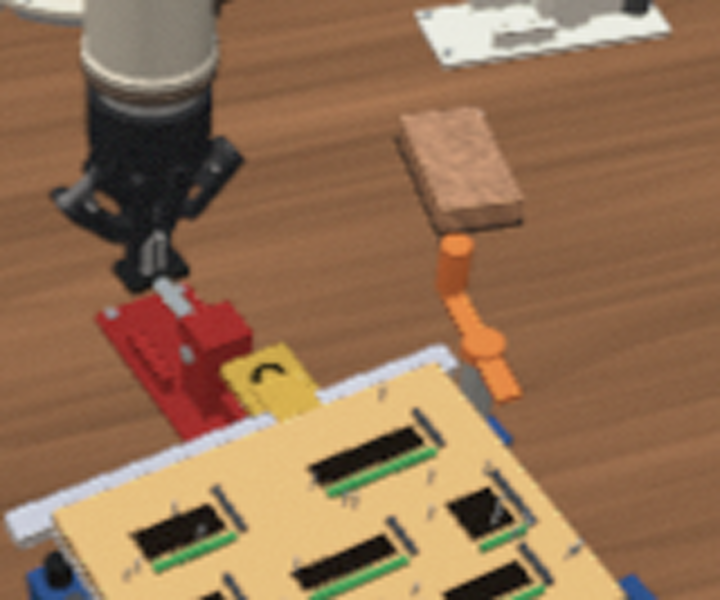

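{"fn": "play_rows", "kwargs": {
  "rows": [
    {"travel":[0,0,-0.003],"twist":[0,0,0],"jaw":0},
    {"travel":[0,0,-0.003],"twist":[0,0,0],"jaw":0},
    {"travel":[0,0,-0.003],"twist":[0,0,0],"jaw":0},
    {"travel":[0,0,-0.002],"twist":[0,0,0],"jaw":0},
    {"travel":[0,0,-0.002],"twist":[0,0,0],"jaw":0}
  ]
}}

```text
clock: 19.05
ee_pos: [0.4487, -0.088, 0.0818]
ee_rot: [[0.003, -0.188, 0.982], [-0.038, 0.982, 0.188], [-0.999, -0.037, -0.004]]
contact_force: [-8.7, 0.2, 26.3]
gripper_width: 0.0
```

```bash
python3 - <<'E'
from h import *
for i in range(8):
    f=grab_frame("top")
    if i%3==1: s=get_state();print(s["clock"],s["ee_pos"],s["contact_force"])
t=cv2.imread("pics/t10c.png")
cv2.imwrite("pics/t11c.png",cv2.resize(f[130:280,220:340],None,fx=5,fy=4,interpolation=cv2.INTER_CUBIC))
# lifted height of pad from scene: print ring pixel predictions
for z in(.076,.099): print(z,w2px("scene",(.5985,-.0595,z)))
E
```

```text
19.15 [ 0.4487 -0.088   0.0815] [-10.1905   1.7496  30.0232]
19.3 [ 0.4487 -0.088   0.0815] [-9.6591  1.2643 31.1615]
19.45 [ 0.4487 -0.088   0.0815] [-9.5053  1.8353 30.7012]
0.076 [278.8548 248.8076]
0.099 [279.0419 243.4259]
```

View pics/t11c.png

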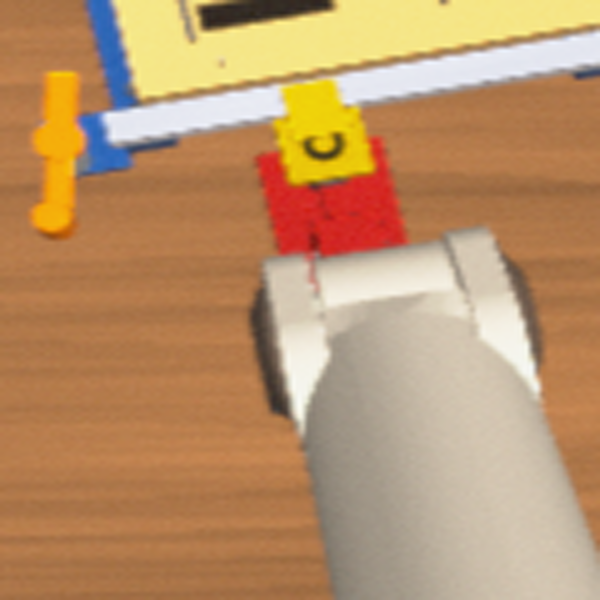

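```bash
python3 -c "
from station import *
print(sign_off())"
```

```text
the job is handed in; nothing more can be done
None
```

I freed the board, placed the red jack under the lift pad and pressed its handle down. I handed the job in at about 19.5 s with the handle still held; no verdict was returned.

1. **Lever:** I gripped the orange knob and swung the lever until it stopped moving. Afterwards the top view showed it pointing straight at the robot, with its tongue off the rail.
2. **Jack:** I carried the red jack (not the white one) over and set it down under the pad. Top-view measurements put its saddle about 2–3 mm from the pad's centre, with the board still down.
3. **Lift:** I pressed the tread down with the closed fingertips.

**Last checks:**
- Before hand-in, the press held steady at about 30 N, with the fingertips about 62 mm above the bench, which matches the fully-down tread height. I had no direct reading of the handle angle.
- The pictures showed the pad and front rail raised, the jack not visibly shifted and the lever still aside. The pad's raised height was judged from the pictures, not measured.

**Things that disagreed or went off plan:**
- **Camera offset:** the scene camera put things about 5 mm further from the robot than the top camera. The offset was the same for saddle and pad, so I used the top view.
- **Press spike:** the press briefly reached about 58 N at the fingertips. I eased it off and pressed again more gently.
- **Sideways push:** the final press also pushed the tread away from the robot with about 10 N.

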